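# Settle the stage flywheel on the balancing rollers

## Task

Find the heavy side of the large flywheel with the brass slug: pick it up, without letting it turn in the grip, and lower its shaft onto the four rollers of the black balancing stand. Let go and leave it alone until it has turned by itself, brass side down, and come to rest. Leave the small plain wheel where it is.

Things in the scene. Friction and masses are not known exactly. Their poses are not given: they have to be found in the camera images.
- wheel: Large flywheel: disc 90 mm across, 18 mm thick, shaft 12 mm across, 130 mm long; about 0.5 kg. A brass slug (26 mm across, 28 mm off the axis, 2 mm proud of both faces like the hub) makes its side heavy. Origin at the centre, 65 mm up at the start; y along the shaft; z away from the slug, up when the slug is lowest. Starts upright in a fixed grey V cradle (48 mm high, 24 mm wide), slug at the side.
- stand: Black fixed stand: base 110 (x) by 136 (y) by 12 mm; cheeks at y = -36 and 36 mm, 64 mm apart inside, 66 mm high; outside them four free rollers, 32 mm across, 12 mm wide, centres at x = -17, 17, y = -48, 48, 62 mm up. The shaft lies along y between the rollers. Damped: the wheel rests within 5 s of its release. Origin: centre of the underside, z up. Same after a half turn.
- seat (a point): Where the wheel's centre is when its shaft lies on the rollers: 76 mm above the stand's origin, axes as the stand's, y along the shaft. Lowered up to 10 mm off across the rollers, the shaft runs into the grooves by itself; 15 mm either way along the shaft is free.
- plain_wheel: Small plain wheel, a bystander: disc 64 mm across, 18 mm thick, no slug, shaft 12 mm across, 104 mm long, upright in a like grey V cradle. Origin at its centre, 47 mm above the table; y along its shaft.
Mind the look-alikes: they are no part of the job. Leave any red look-alike of the wheel alone.

How it is judged:
On the way:
1. the wheel, still in the grip and with its slug still at the side (z more than 45 degrees from vertical), is lowered to the rollers: less than 15 mm above the seat and within 25 mm of it sideways (horizontal distance between wheel and seat below 0.025 m and z of wheel in the frame of seat below 0.015 m and angle between wheel's own z axis and vertical above 0.8 rad and contact force between the fingers and wheel above 1 N), for 0.05 s.
At the end, for the whole second after the job is handed in: The flywheel's shaft lies on the rollers (centre within 25 mm of the seat, no more than 5 mm above it, shaft within 10 degrees of the stand's y), released and at rest, its brass slug at the bottom within 15 degrees; the small plain wheel within 20 mm of its start (distance between wheel and seat below 0.025 m and z of wheel in the frame of seat below 0.005 m and angle between the y axis of wheel and the y axis of seat, either way round below 0.17 rad and contact force between wheel and stand above 1 N and angle between wheel's own z axis and vertical below 0.26 rad and angular speed of wheel below 0.2 rad/s and linear speed of wheel below 0.02 m/s and distance of plain_wheel from where it was at the start of the episode below 0.02 m); the robot touches nothing.
It fails at once if the fingers push the wheel (over 1.5 N) on the rollers once its slug has swung to within 35 degrees of the bottom (distance between wheel and seat below 0.025 m and angle between wheel's own z axis and vertical below 0.6 rad and contact force between the fingers and wheel above 1.5 N).
It fails at once if the small plain wheel is moved more than 20 mm (distance of plain_wheel from where it was at the start of the episode above 0.02 m).
It also fails if it takes over 48 s, if anything falls off the work surface, if the arm or the gripper's body presses on something with over 40 N, if the wrist force passes 120 N, or if a joint passes its speed limit or range.

## Robot

A 6-joint arm with a two-finger parallel gripper is mounted at the origin on the work surface. World frame = base frame: x ahead of the robot, y to its left, z up, the work surface at z = 0. Lengths are in m, angles in rad, forces in N, time in s.
With the tool pointing down it reaches from about 0.2 to 0.875 m from the base axis. Payload 3.4 kg.
Tool frame: the origin (TCP) lies midway between the tips of the shut fingers; the grasp point (between the pads) lies 19 mm behind it; z points along the fingers, y is the line along which they close (so a half turn about z gives the same grasp; the last joint's range is limited). The gripper opens to 94 mm and grips with 3 to 60 N. Pads are 16 mm wide; open, the fingers measure 119 mm over their backs; the gripper's body (75 mm by 177 mm) begins 78 mm behind the grasp point.
Start: joints at [1.022, 0.276, 1.505, -0, 1.361, -0.121], TCP at [0.239, 0.523, 0.205] pointing down, gripper open.
Joint ranges: [-2.89, 2.89], [-0.75, 2.08], [0.22, 2.7], [-1.18, 4.32], [0.11, 2.71], [-2.7, 2.7]. Speed limits (rad/s): [2.57, 2.57, 3.14, 3.14, 3.14, 3.14].

## Interface

Orientations are given as a unit quaternion [w, x, y, z].
In Python, from station import arm, grab_frame, spot_in, cut_out gives the robot as it stands.
- The arm moves only by the tool send_rows, never from a script. Its argument "series" is a list of rows, each an object with "linear": the shift along the tool's x, y, z in cm, a list of three; "rot": the turn, a rotation vector about the tool's x, y, z in rad, a list of three. A call has 1 to 12 rows; each row shifts and turns the commanded pose from where the row before left it, along the tool's axes as they then stand; what a row does not reach is not made up. A row lasts 1/10 s, in which the tool goes at most 50 mm and 8.59 degrees, less where a joint would pass 70% of its speed; a pose out of reach is approached as far as the arm can. A call with a gripper value outside its range is refused whole. "jaw" is the closure, from -1 (fully open) to 1 (shut), so that 0 is half open, set as the call begins (left out, the last holds). The fingers move at their own pace and stop on an object; the grip force is fixed at half the most. Time passes only in rows, so rows that do not move let the fingers close. It gives the time, the measured TCP pose, the force, the opening and the grip force at its end, in the units of the state.
- arm.sense(): the state, without advancing time (a new reading comes with each control period).
- grab_frame(name): name is "scene" or "top"; returns a dict with "color" (400x640x3 uint8, red, green, blue), "z_map" (400x640 float32, m along the optical axis (not along the pixel's ray), 0 where there is no reading), "camera_matrix" (3x3 intrinsics, pixels), "origin" and "attitude" of the camera in the world. Camera axes: x right, y up, looking along -z (the intrinsics and any distortion apply to the point x, -y, -z); pixel columns grow to the right and rows downward; lengths in m; the calibration is good to about 2 mm. A picture is of the moment at which its call begins.
- arm.close_job(): hands the job in; it is judged then, once.
Trained networks look in a picture, given as the dict that the camera call returned (one of the last four; its "shot" number tells which), for a name from the list of things; names that differ only in an ending like _2 or _b are one class to them, and where a whole thing is asked for, a point or a joint stands for the part that bears it (a point fixed in the world has none). Each returns a list of dicts, best first, with "p" (0 to 1); they miss things now and then, are a little off and sometimes report something else, mostly with a low value. They report only what shows in the picture. A call takes as long as a camera call. They do not tell look-alikes from the thing itself.
- spot_in(picture, query): "box" ([left, top, right, bottom] in pixels, round what is visible of it).
- cut_out(picture, query): "pixels" (400x640 bool, what is visible of it) and "box" ([left, top, right, bottom] in pixels, round what is visible of it).
The state is a dict: "clock": time; "joint_positions": joint angles; "joint_velocities": joint speeds; "effort": joint torques, N m; "position": TCP position; "tcp_rot": TCP orientation; "wrist_force": force on the tool from outside, world axes, zero at the start; "torque": the same for the moment, N m; "grip_width": opening from 0.0 (shut) to 1.0 (fully open); "grasp_force": force on a finger pad.
Only numpy, scipy, OpenCV 4.12 (cv2) and the standard library are available. Lean on these libraries where they do the work, as an engineer would, in place of code of your own. Each camera call takes 0.05 s, during which the arm holds its last target. There are 200 camera calls.

## Working session

There is one attempt and no reset: what is moved stays moved. The work goes in short steps, Python scripts to look and compute and a tool call to move; the robot and the scene stay as the last step left them, time stands still between calls to the robot, and variables do not carry over. Pictures are saved under pics/ and viewed, at most 10 in all, crops included, and the job is handed in when it is done.

Besides the shell and the picture viewer there is one more tool, called by a JSON object that holds its "method" and its "body". send_rows: Moves the arm, as the interface text tells. Its arguments: {"type":"object","properties":{"series":{"type":"array"},"jaw":{"type":"number"}},"required":["series"]}

```bash
mkdir -p pics
cat > h.py <<'E'
import numpy as np, cv2
from scipy.spatial.transform import Rotation as R
from station import arm, grab_frame, spot_in, cut_out
def cloud(f):
    K=np.array(f["camera_matrix"]); z=f["z_map"]; v,u=np.mgrid[:400,:640]
    P=np.stack([(u-K[0,2])/K[0,0]*z,-(v-K[1,2])/K[1,1]*z,-z],-1)
    a=np.array(f["attitude"],float)
    M=a if a.shape==(3,3) else R.from_quat(a[[1,2,3,0]]).as_matrix()
    W=P@M.T+np.array(f["origin"]); W[z==0]=np.nan
    return W
E
python3 - <<'E'
from h import *
for n in("scene","top"):
    f=grab_frame(n); cv2.imwrite(f"pics/{n}0.png",f["color"][...,::-1])
    W=cloud(f); print(n,f["origin"],f["attitude"],f["camera_matrix"],[k for k in f])
    for q in("wheel","stand","plain_wheel"):
        for d in cut_out(f,q)[:4]:
            p=W[d["pixels"]]; p=p[~np.isnan(p[:,0])]
            print(q,round(d["p"],2),np.round(d["box"]),np.round(np.median(p,0),3),np.round(np.percentile(p,2,0),3),np.round(np.percentile(p,98,0),3))
print(arm.sense())
E
```

```text
scene [ 0.98095628 -0.48299784  0.75979888] [0.8546759  0.35363961 0.14435331 0.35161095] [[475.36557581   0.         329.16142926]
 [  0.         475.36557581 201.30621592]
 [  0.           0.           1.        ]] ['color', 'z_map', 'camera_matrix', 'origin', 'attitude', 'shot']
wheel 0.94 [288. 139. 324. 173.] [0.343 0.083 0.05 ] [0.295 0.037 0.001] [0.381 0.149 0.088]
wheel 0.79 [348. 246. 396. 297.] [ 0.67  -0.051  0.053] [ 0.622 -0.08   0.006] [ 0.714 -0.01   0.089]
wheel 0.76 [310. 178. 353. 217.] [0.503 0.009 0.072] [ 0.459 -0.03   0.026] [0.535 0.065 0.109]
plain_wheel 0.72 [378. 139. 405. 162.] [0.474 0.238 0.053] [0.442 0.203 0.021] [0.5   0.282 0.077]
plain_wheel 0.68 [196. 276. 295. 373.] [ 0.578 -0.273  0.012] [ 0.516 -0.338  0.004] [ 0.623 -0.207  0.076]
plain_wheel 0.49 [310. 181. 350. 222.] [0.503 0.009 0.072] [ 0.46  -0.035  0.026] [0.535 0.061 0.109]
top [ 0.365367   -0.00366968  0.82602182] [-0.69436171 -0.07510211  0.0529149   0.7137377 ] [[379.1799057    0.         320.02401886]
 [  0.         379.1799057  194.82189929]
 [  0.           0.           1.        ]
[... 677 characters left out ...]
4, 'joint_positions': array([ 1.02198134e+00,  2.76002745e-01,  1.50505217e+00,  6.74251292e-06,
        1.36070427e+00, -1.21010945e-01]), 'joint_velocities': array([ 0.00135   , -0.00250948, -0.0018843 , -0.00127413,  0.00143043,
        0.00072848]), 'effort': array([-8.07939505e-04, -4.04007483e+01, -2.37167752e+01,  6.99183508e-02,
        2.75639113e-02, -4.55406303e-05]), 'position': array([0.23853949, 0.523142  , 0.20537361]), 'tcp_rot': array([-3.04828558e-05,  2.12275287e-01,  9.77209904e-01, -7.75574565e-05]), 'wrist_force': array([ 0.16713353, -1.0088274 , -0.04742483]), 'torque': array([-0.0038355 ,  0.03146136,  0.02737856]), 'grasp_force': 0.0, 'grip_width': 0.998865477524397}
```

```bash
python3 -c "
import cv2,numpy as np
a=cv2.imread('pics/scene0.png')[100:390,180:480];b=cv2.imread('pics/top0.png')[70:330,170:520]
cv2.imwrite('pics/s1.png',cv2.resize(a,None,fx=2,fy=2,interpolation=3));cv2.imwrite('pics/t1.png',cv2.resize(b,None,fx=2.2,fy=2.2,interpolation=3))"
```

```text
(no output)
```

View pics/s1.png

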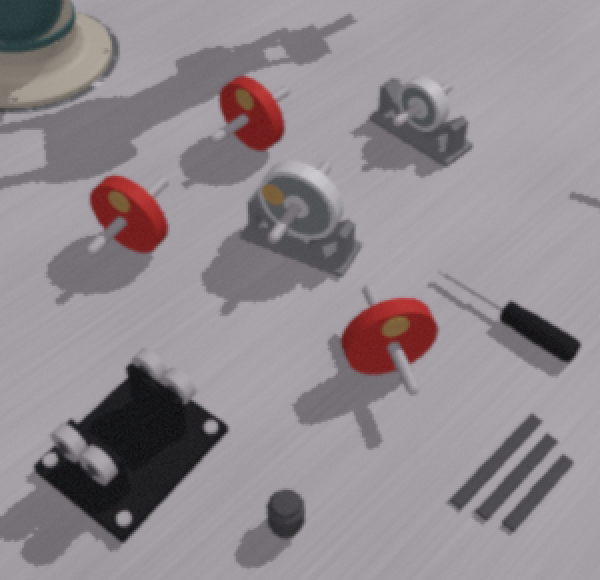

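View pics/t1.png

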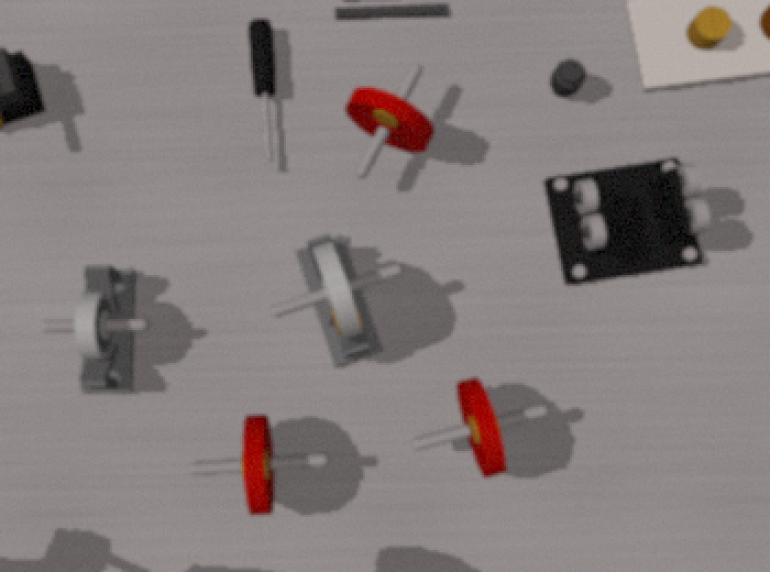

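Scene: the grey flywheel with the brass slug is at top-crop (337,290), slug towards -x (345,320). Red look-alikes are at three places, the stand is at (625,220) and the plain wheel at (90,325). Next I measure the wheel and stand precisely.

```bash
cat > m.py <<'E'
from h import *
def pca(p):
    c=np.median(p,0); d=np.linalg.svd(p-p.mean(0),full_matrices=False)[2][0]; return c,d
if __name__=="__main__":
  for n in("scene","top"):
    f=grab_frame(n); W=cloud(f).reshape(-1,3); C=f["color"].reshape(-1,3).astype(int)
    near=(np.hypot(W[:,0]-.49,W[:,1]-.01)<.085)
    grey=(C.max(1)-C.min(1)<40)
    t=W[near&(W[:,2]>.096)&(W[:,2]<.115)]
    c,d=pca(t[:,:2]); mid=(np.percentile(t,3,0)+np.percentile(t,97,0))/2
    n_=np.array([-d[1],d[0]]); s=t[:,:2]@n_; a=t[:,:2]@d
    print(n,"rim",len(t),c,mid,np.degrees(np.arctan2(d[1],d[0])),"zmax",t[:,2].max(),"thick",np.percentile(s,[3,97]),"chord",np.percentile(a,[3,97]))
    q=W[near]; ax=n_; r=(q[:,:2]-mid[:2])
    al=r@ax; ac=r@d
    k=(abs(al)>.02)&(abs(al)<.07)&(abs(ac)<.015)&(q[:,2]>.058)&(q[:,2]<.08)
    if k.sum()>5:
        c2,d2=pca(q[k][:,:2]); print(" shaft",k.sum(),c2,np.degrees(np.arctan2(d2[1],d2[0])),"along",al[k].min(),al[k].max(),"across",np.median(ac[k][al[k]<0]),np.median(ac[k][al[k]>0]),"z",np.percentile(q[k][:,2],[5,95]))
    # stand
    nb=(np.hypot(W[:,0]-.56,W[:,1]+.272)<.11)
    b=W[nb&(C.max(1)<60)&(W[:,2]>.004)&(W[:,2]<.02)]
    w=W[nb&(W[:,2]>.006)&(W[:,2]<.09)]
    if n=="top":
        for s_ in(b,w): print(" base",len(s_),cv2.minAreaRect((s_[:,:2]*1000).astype(np.float32)))
    r=W[nb&(W[:,2]>.070)&(W[:,2]<.085)]
    cl=cv2.kmeans((r[:,:2]*1000).astype(np.float32),4,None,(3,50,.1),5,0) if len(r)>8 else None
    if cl: print(" rollers",np.round(cl[2],1).tolist(),np.bincount(cl[1].ravel()))
E
python3 m.py
```

```text
scene rim 270 [0.49721293 0.0129168 ] [0.49447244 0.01473743 0.10297685] 19.950770499040242 zmax 0.11046065549937434 thick [-0.1646655  -0.14570354] chord [0.44253823 0.49782574]
 shaft 146 [ 0.50556892 -0.020064  ] -72.92310905469276 along -0.06354176191392277 0.06212016877313483 across -0.0010123951274922248 0.003460514689332547 z [0.06323928 0.07071406]
 rollers [[544.2999877929688, -225.39999389648438], [590.0, -316.20001220703125], [577.5999755859375, -221.0], [556.4000244140625, -320.29998779296875]] [ 98 115 101 118]
top rim 305 [0.48897333 0.01188187] [0.49104907 0.01207802 0.10344432] -162.57649509274972 zmax 0.11234803221880074 thick [0.12650894 0.14386845] chord [-0.50191234 -0.44284145]
 shaft 245 [0.4903123  0.03119233] 107.3197617691612 along -0.06451419545121248 0.06347833624706914 across 2.9891714556166667e-06 6.774602144851156e-05 z [0.06539829 0.07112525]
 base 1960 ((562.0308837890625, -271.6941223144531), (107.50924682617188, 134.11123657226562), 7.345715522766113)
 base 3288 ((563.6913452148438, -272.6150207519531), (110.68134307861328, 136.3180694580078), 7.438628673553467)
 rollers [[573.0, -222.6999969482422], [552.0, -322.0], [585.7000122070312, -317.8999938964844], [539.9000244140625, -227.3000030517578]] [83 92 83 83]
```

{"method": "send_rows", "body": {"series": [{"linear": [-3.69, -2.99, 0.2], "rot": [0, 0, 0]}, {"linear": [-3.69, -2.99, 0.2], "rot": [0, 0, 0]}, {"linear": [-3.69, -2.99, 0.2], "rot": [0, 0, 0]}, {"linear": [-3.69, -2.99, 0.2], "rot": [0, 0, 0]}, {"linear": [-3.69, -2.99, 0.2], "rot": [0, 0, 0]}, {"linear": [-3.69, -2.99, 0.2], "rot": [0, 0, 0]}, {"linear": [-3.69, -2.99, 0.2], "rot": [0, 0, 0]}, {"linear": [-3.69, -2.99, 0.2], "rot": [0, 0, 0]}, {"linear": [-3.69, -2.99, 0.2], "rot": [0, 0, 0]}, {"linear": [-3.69, -2.99, 0.2], "rot": [0, 0, 0]}, {"linear": [-3.69, -2.99, 0.2], "rot": [0, 0, 0]}, {"linear": [-3.69, -2.99, 0.2], "rot": [0, 0, 0]}], "jaw": -1}}

```text
clock: 1.7
position: [0.4933, 0.0111, 0.1817]
tcp_rot: [0.0, 0.212, 0.977, 0.0]
wrist_force: [0.5, -0.0, -0.2]
grip_width: 0.998
grasp_force: 0.0
```

{"method": "send_rows", "body": {"series": [{"linear": [0, 0, 0], "rot": [0, 0, -0.1216]}, {"linear": [0, 0, 0], "rot": [0, 0, -0.1216]}, {"linear": [0, 0, 0], "rot": [0, 0, -0.1216]}, {"linear": [0, 0, 0], "rot": [0, 0, -0.1216]}, {"linear": [0, 0, 0], "rot": [0, 0, -0.1216]}, {"linear": [0, 0, 0], "rot": [0, 0, -0.1216]}, {"linear": [0, 0, 0], "rot": [0, 0, 0]}, {"linear": [0, 0, 0], "rot": [0, 0, 0]}]}}

```text
clock: 2.5
position: [0.4926, 0.0131, 0.1815]
tcp_rot: [0.0, -0.149, 0.989, 0.0]
wrist_force: [-0.5, 0.1, -0.2]
grip_width: 0.999
grasp_force: 0.0
```

{"method": "send_rows", "body": {"series": [{"linear": [0, 0, 2.0], "rot": [0, 0, 0]}, {"linear": [0, 0, 2.0], "rot": [0, 0, 0]}, {"linear": [0, 0, 2.0], "rot": [0, 0, 0]}, {"linear": [0, 0, 2.0], "rot": [0, 0, 0]}, {"linear": [0, 0, 1.5], "rot": [0, 0, 0]}, {"linear": [0, 0, 0.75], "rot": [0, 0, 0]}, {"linear": [0, 0, 0], "rot": [0, 0, 0]}, {"linear": [0, 0, 0], "rot": [0, 0, 0]}]}}

```text
clock: 3.3
position: [0.4931, 0.013, 0.0794]
tcp_rot: [0.0, -0.15, 0.989, -0.0]
wrist_force: [0.1, 0.8, 0.5]
grip_width: 0.999
grasp_force: 0.0
```

Run:
```python
from h import *
o=[]
for n,(u,v) in(("scene",(328,195)),("top",(323,200))):
    f=grab_frame(n); a=f["color"][v-50:v+50,u-65:u+65,::-1]; o.append(cv2.resize(a,None,fx=2.9*2,fy=2.9*2,interpolation=3)[::2,::2])
cv2.imwrite("pics/near.png",np.hstack(o)); print(arm.sense()["wrist_force"],arm.sense()["position"])
```

```text
[0.2999416  0.10752281 0.37290789] [0.49341212 0.0129815  0.07982474]
```

View pics/near.png

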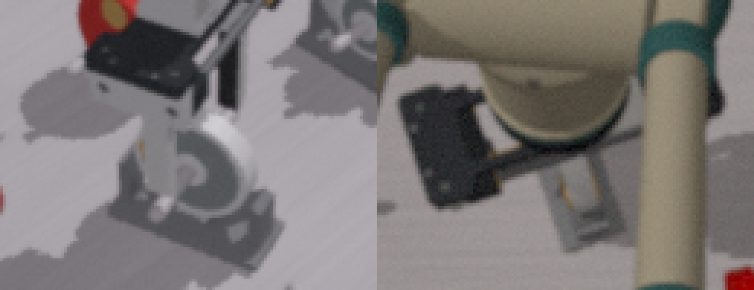

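The fingers straddle the wheel above its shaft, with the near finger at crop (160,150) and its tip just above the shaft end at (158,205). Closing now.

{"method": "send_rows", "body": {"series": [{"linear": [0, 0, 0], "rot": [0, 0, 0]}, {"linear": [0, 0, 0], "rot": [0, 0, 0]}, {"linear": [0, 0, 0], "rot": [0, 0, 0]}, {"linear": [0, 0, 0], "rot": [0, 0, 0]}, {"linear": [0, 0, 0], "rot": [0, 0, 0]}, {"linear": [0, 0, 0], "rot": [0, 0, 0]}, {"linear": [0, 0, 0], "rot": [0, 0, 0]}, {"linear": [0, 0, 0], "rot": [0, 0, 0]}, {"linear": [0, 0, 0], "rot": [0, 0, 0]}, {"linear": [0, 0, 0], "rot": [0, 0, 0]}], "jaw": 1}}

```text
clock: 4.4
position: [0.4925, 0.0133, 0.0789]
tcp_rot: [-0.0, -0.15, 0.989, 0.0]
wrist_force: [-0.7, 2.7, 4.1]
grip_width: 0.189
grasp_force: 30.4
```

{"method": "send_rows", "body": {"series": [{"linear": [0, 0, -0.3], "rot": [0, 0, 0]}, {"linear": [0, 0, -0.7], "rot": [0, 0, 0]}, {"linear": [0, 0, -1], "rot": [0, 0, 0]}, {"linear": [0, 0, -1.5], "rot": [0, 0, 0]}, {"linear": [0, 0, -1.5], "rot": [0, 0, 0]}, {"linear": [0, 0, -1.5], "rot": [0, 0, 0]}, {"linear": [0, 0, -1.5], "rot": [0, 0, 0]}, {"linear": [0, 0, -1.2], "rot": [0, 0, 0]}, {"linear": [0, 0, -0.5], "rot": [0, 0, 0]}, {"linear": [0, 0, 0], "rot": [0, 0, 0]}, {"linear": [0, 0, 0], "rot": [0, 0, 0]}]}}

```text
clock: 5.5
position: [0.4921, 0.0131, 0.1755]
tcp_rot: [-0.001, -0.15, 0.989, 0.0]
wrist_force: [0.1, -0.1, -4.5]
grip_width: 0.188
grasp_force: 30.0
```

Run:
```python
from h import *
f=grab_frame("scene"); a=f["color"][100:220,250:420,::-1]; cv2.imwrite("pics/lift.png",cv2.resize(a,None,fx=4,fy=4,interpolation=3))
s=arm.sense(); print(s["wrist_force"],s["position"],s["grasp_force"],s["joint_positions"])
```

```text
[ 0.75973799  0.33843244 -4.34432179] [0.49201035 0.01310196 0.1752782 ] 29.978675544261932 [-1.14903750e-01  1.72377604e-01  1.72303928e+00  6.77554872e-05
  1.24768168e+00 -1.98753248e+00]
```

View pics/lift.png

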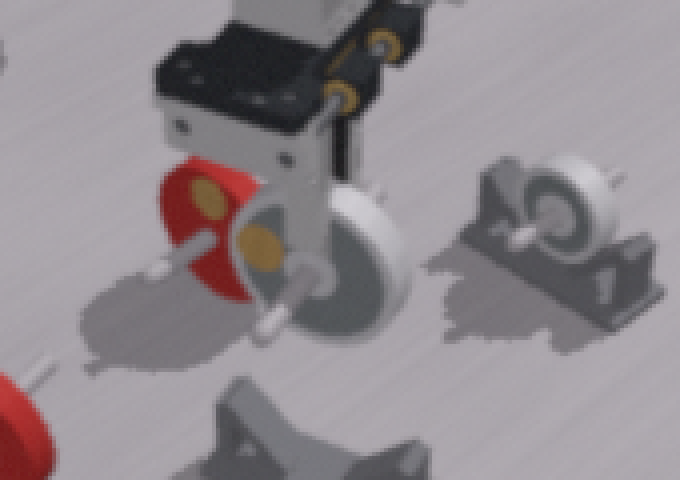

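{"method": "send_rows", "body": {"series": [{"linear": [0.06, -1.2, 0], "rot": [0, 0, 0]}, {"linear": [0.12, -2.4, 0], "rot": [0, 0, 0]}, {"linear": [0.145, -2.8, 0], "rot": [0, 0, 0]}, {"linear": [0.145, -2.8, 0], "rot": [0, 0, 0]}, {"linear": [0.145, -2.8, 0], "rot": [0, 0, 0]}, {"linear": [0.145, -2.8, 0], "rot": [0, 0, 0]}, {"linear": [0.145, -2.8, 0], "rot": [0, 0, 0]}, {"linear": [0.145, -2.8, 0], "rot": [0, 0, 0]}, {"linear": [0.145, -2.8, 0], "rot": [0, 0, 0]}, {"linear": [0.145, -2.8, 0], "rot": [0, 0, 0]}, {"linear": [0.12, -2.2, 0], "rot": [0, 0, 0]}, {"linear": [0.06, -1.17, 0], "rot": [0, 0, 0]}]}}

```text
clock: 6.75
position: [0.5653, -0.2749, 0.1748]
tcp_rot: [-0.001, -0.149, 0.989, -0.0]
wrist_force: [-0.1, 0.3, -4.9]
grip_width: 0.188
grasp_force: 30.0
```

{"method": "send_rows", "body": {"series": [{"linear": [0, 0, 0], "rot": [0, 0, 0.043]}, {"linear": [0, 0, 0], "rot": [0, 0, 0.043]}, {"linear": [0, 0, 0], "rot": [0, 0, 0.043]}, {"linear": [0, 0, 0], "rot": [0, 0, 0.043]}, {"linear": [0, 0, 0], "rot": [0, 0, 0]}, {"linear": [0, 0, 0], "rot": [0, 0, 0]}, {"linear": [0, 0, 0], "rot": [0, 0, 0]}]}}

```text
clock: 7.45
position: [0.5653, -0.2718, 0.1758]
tcp_rot: [-0.0, -0.065, 0.998, 0.0]
wrist_force: [0.0, -0.7, -5.5]
grip_width: 0.192
grasp_force: 30.0
```

Run:
```python
from h import *
f=grab_frame("scene"); W=cloud(f); C=f["color"].astype(int)
for d in cut_out(f,"wheel"):
    p=W[d["pixels"]]; p=p[~np.isnan(p[:,0])]; print(d["p"],d["box"],np.median(p,0))
a=f["color"][220:390,170:320,::-1]; cv2.imwrite("pics/over.png",cv2.resize(a,None,fx=3.5,fy=3.5,interpolation=3))
s=arm.sense(); print(s["wrist_force"],s["position"],s["tcp_rot"],s["grasp_force"],s["joint_positions"])
```

```text
0.9 [288.6, 141.7, 325.3, 175.1] [0.34429125 0.08293284 0.05090384]
0.7 [203.3, 246.9, 267.1, 302.7] [ 0.58143135 -0.27534801  0.16643043]
0.63 [348.3, 242.6, 398.7, 298.2] [ 0.66959202 -0.050088    0.05230304]
0.52 [239.0, 188.4, 263.7, 225.2] [ 0.39858681 -0.10996817  0.07153259]
[-0.72528847  0.4150418  -4.2080216 ] [ 0.56537311 -0.27184766  0.17590176] [-1.50784572e-05 -6.50896925e-02  9.97879414e-01  8.58189118e-05] 29.97881591320038 [-5.59123264e-01  3.71028891e-01  1.43634868e+00  1.25121322e-04
  1.33433987e+00 -2.26022039e+00]
```

View pics/over.png

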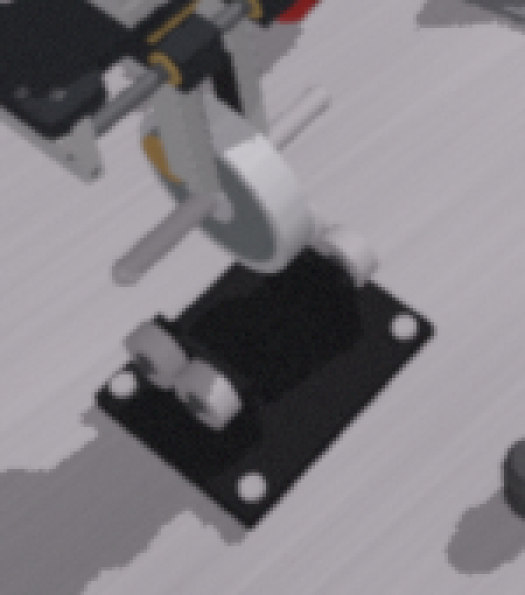

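{"method": "send_rows", "body": {"series": [{"linear": [0, 0, 0.7], "rot": [0, 0, 0]}, {"linear": [0, 0, 1.5], "rot": [0, 0, 0]}, {"linear": [0, 0, 1.5], "rot": [0, 0, 0]}, {"linear": [0, 0, 1.5], "rot": [0, 0, 0]}, {"linear": [0, 0, 1.3], "rot": [0, 0, 0]}, {"linear": [0, 0, 0.8], "rot": [0, 0, 0]}, {"linear": [0, 0, 0.5], "rot": [0, 0, 0]}, {"linear": [0, 0, 0.3], "rot": [0, 0, 0]}, {"linear": [0, 0, 0.2], "rot": [0, 0, 0]}, {"linear": [0, 0, 0], "rot": [0, 0, 0]}, {"linear": [0, 0, 0], "rot": [0, 0, 0]}]}}

```text
clock: 8.65
position: [0.5657, -0.2721, 0.0934]
tcp_rot: [0.0, -0.065, 0.998, -0.0]
wrist_force: [0.5, -0.1, -4.2]
grip_width: 0.187
grasp_force: 30.0
```

Run:
```python
from h import *
f=grab_frame("scene")
a=f["color"][220:390,170:320,::-1]; cv2.imwrite("pics/low.png",cv2.resize(a,None,fx=3.5,fy=3.5,interpolation=3))
s=arm.sense(); print(s["wrist_force"],s["torque"],s["position"])
```

```text
[ 0.14776865 -0.11905581 -4.90415699] [ 0.03871235 -0.04986581  0.02076441] [ 0.56571815 -0.27205927  0.09346699]
```

View pics/low.png

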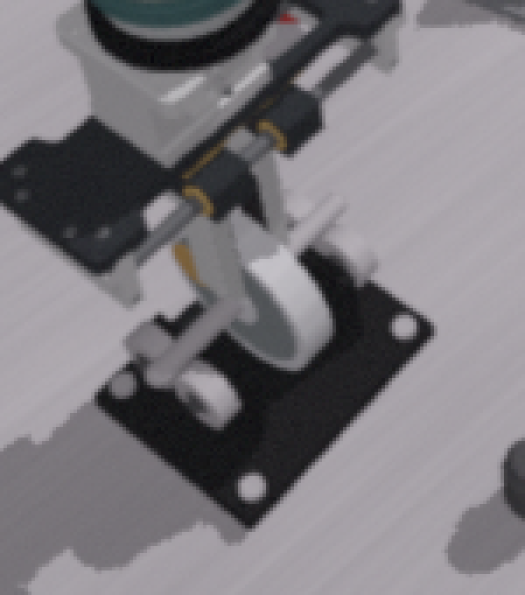

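The shaft end at (160,365) sits between the near rollers at (150,340) and (208,395), just above contact. Lowering the last millimetres.

{"method": "send_rows", "body": {"series": [{"linear": [0, 0, 0.1], "rot": [0, 0, 0]}, {"linear": [0, 0, 0.1], "rot": [0, 0, 0]}, {"linear": [0, 0, 0.05], "rot": [0, 0, 0]}, {"linear": [0, 0, 0], "rot": [0, 0, 0]}, {"linear": [0, 0, 0], "rot": [0, 0, 0]}]}}

```text
clock: 9.2
position: [0.5649, -0.2721, 0.0905]
tcp_rot: [-0.0, -0.065, 0.998, -0.0]
wrist_force: [-2.1, -0.6, -3.4]
grip_width: 0.194
grasp_force: 30.0
```

{"method": "send_rows", "body": {"series": [{"linear": [0, 0, 0], "rot": [0, 0, 0]}, {"linear": [0, 0, 0], "rot": [0, 0, 0]}, {"linear": [0, 0, 0], "rot": [0, 0, 0]}, {"linear": [0, 0, 0], "rot": [0, 0, 0]}, {"linear": [0, 0, 0], "rot": [0, 0, 0]}, {"linear": [0, 0, 0], "rot": [0, 0, 0]}, {"linear": [0, 0, 0], "rot": [0, 0, 0]}, {"linear": [0, 0, -1], "rot": [0, 0, 0]}, {"linear": [0, 0, -2], "rot": [0, 0, 0]}, {"linear": [0, 0, -3], "rot": [0, 0, 0]}, {"linear": [0, 0, -3], "rot": [0, 0, 0]}, {"linear": [0, 0, -3], "rot": [0, 0, 0]}], "jaw": -1}}

```text
clock: 10.4
position: [0.5654, -0.2719, 0.2124]
tcp_rot: [0.0, -0.065, 0.998, -0.0]
wrist_force: [0.2, -0.1, -0.5]
grip_width: 0.997
grasp_force: 0.0
```

{"method": "send_rows", "body": {"series": [{"linear": [1, 3, -2], "rot": [0, 0, 0]}, {"linear": [1, 3, -2], "rot": [0, 0, 0]}, {"linear": [1, 3, 0], "rot": [0, 0, 0]}, {"linear": [1, 3, 0], "rot": [0, 0, 0]}, {"linear": [1, 3, 0], "rot": [0, 0, 0]}, {"linear": [1, 3, 0], "rot": [0, 0, 0]}, {"linear": [0, 0, 0], "rot": [0, 0, 0]}, {"linear": [0, 0, 0], "rot": [0, 0, 0]}, {"linear": [0, 0, 0], "rot": [0, 0, 0]}, {"linear": [0, 0, 0], "rot": [0, 0, 0]}, {"linear": [0, 0, 0], "rot": [0, 0, 0]}, {"linear": [0, 0, 0], "rot": [0, 0, 0]}]}}

```text
clock: 11.6
position: [0.4828, -0.1018, 0.2502]
tcp_rot: [-0.0, -0.064, 0.998, 0.0]
wrist_force: [-0.8, 0.2, 0.0]
grip_width: 0.999
grasp_force: 0.0
```

{"method": "send_rows", "body": {"series": [{"linear": [0, 0, 0], "rot": [0, 0, 0]}, {"linear": [0, 0, 0], "rot": [0, 0, 0]}, {"linear": [0, 0, 0], "rot": [0, 0, 0]}, {"linear": [0, 0, 0], "rot": [0, 0, 0]}, {"linear": [0, 0, 0], "rot": [0, 0, 0]}, {"linear": [0, 0, 0], "rot": [0, 0, 0]}, {"linear": [0, 0, 0], "rot": [0, 0, 0]}, {"linear": [0, 0, 0], "rot": [0, 0, 0]}, {"linear": [0, 0, 0], "rot": [0, 0, 0]}, {"linear": [0, 0, 0], "rot": [0, 0, 0]}, {"linear": [0, 0, 0], "rot": [0, 0, 0]}, {"linear": [0, 0, 0], "rot": [0, 0, 0]}]}}

```text
clock: 12.8
position: [0.4826, -0.1012, 0.2505]
tcp_rot: [0.0, -0.065, 0.998, 0.0]
wrist_force: [-0.9, -0.4, -0.0]
grip_width: 0.999
grasp_force: 0.0
```

{"method": "send_rows", "body": {"series": [{"linear": [0, 0, 0], "rot": [0, 0, 0]}, {"linear": [0, 0, 0], "rot": [0, 0, 0]}, {"linear": [0, 0, 0], "rot": [0, 0, 0]}, {"linear": [0, 0, 0], "rot": [0, 0, 0]}, {"linear": [0, 0, 0], "rot": [0, 0, 0]}, {"linear": [0, 0, 0], "rot": [0, 0, 0]}, {"linear": [0, 0, 0], "rot": [0, 0, 0]}, {"linear": [0, 0, 0], "rot": [0, 0, 0]}, {"linear": [0, 0, 0], "rot": [0, 0, 0]}, {"linear": [0, 0, 0], "rot": [0, 0, 0]}, {"linear": [0, 0, 0], "rot": [0, 0, 0]}, {"linear": [0, 0, 0], "rot": [0, 0, 0]}]}}

```text
clock: 14.0
position: [0.4826, -0.1012, 0.2505]
tcp_rot: [0.0, -0.065, 0.998, 0.0]
wrist_force: [0.3, 0.2, -0.3]
grip_width: 0.999
grasp_force: 0.0
```

{"method": "send_rows", "body": {"series": [{"linear": [0, 0, 0], "rot": [0, 0, 0]}, {"linear": [0, 0, 0], "rot": [0, 0, 0]}, {"linear": [0, 0, 0], "rot": [0, 0, 0]}, {"linear": [0, 0, 0], "rot": [0, 0, 0]}, {"linear": [0, 0, 0], "rot": [0, 0, 0]}, {"linear": [0, 0, 0], "rot": [0, 0, 0]}, {"linear": [0, 0, 0], "rot": [0, 0, 0]}, {"linear": [0, 0, 0], "rot": [0, 0, 0]}, {"linear": [0, 0, 0], "rot": [0, 0, 0]}, {"linear": [0, 0, 0], "rot": [0, 0, 0]}, {"linear": [0, 0, 0], "rot": [0, 0, 0]}, {"linear": [0, 0, 0], "rot": [0, 0, 0]}]}}

```text
clock: 15.2
position: [0.4826, -0.1012, 0.2505]
tcp_rot: [0.0, -0.065, 0.998, 0.0]
wrist_force: [-0.5, -0.5, 0.1]
grip_width: 1.001
grasp_force: 0.0
```

{"method": "send_rows", "body": {"series": [{"linear": [0, 0, 0], "rot": [0, 0, 0]}, {"linear": [0, 0, 0], "rot": [0, 0, 0]}, {"linear": [0, 0, 0], "rot": [0, 0, 0]}, {"linear": [0, 0, 0], "rot": [0, 0, 0]}, {"linear": [0, 0, 0], "rot": [0, 0, 0]}, {"linear": [0, 0, 0], "rot": [0, 0, 0]}, {"linear": [0, 0, 0], "rot": [0, 0, 0]}, {"linear": [0, 0, 0], "rot": [0, 0, 0]}, {"linear": [0, 0, 0], "rot": [0, 0, 0]}, {"linear": [0, 0, 0], "rot": [0, 0, 0]}, {"linear": [0, 0, 0], "rot": [0, 0, 0]}, {"linear": [0, 0, 0], "rot": [0, 0, 0]}]}}

```text
clock: 16.4
position: [0.4826, -0.1012, 0.2505]
tcp_rot: [0.0, -0.065, 0.998, 0.0]
wrist_force: [0.3, -0.1, -0.8]
grip_width: 0.998
grasp_force: 0.0
```

Run:
```python
from h import *
f=grab_frame("scene"); W=cloud(f)
a=f["color"][220:390,170:320,::-1]; cv2.imwrite("pics/end.png",cv2.resize(a,None,fx=3.5,fy=3.5,interpolation=3))
h=W[(np.hypot(W[...,0]-.565,W[...,1]+.272)<.06)&(W[...,2]<.16)]; print("top of wheel",np.percentile(h[:,2],99.5))
for d in cut_out(f,"plain_wheel")[:1]: p=W[d["pixels"]];print(np.nanmedian(p,0))
s=arm.sense(); print(s["clock"],s["wrist_force"],s["position"])
```

```text
top of wheel 0.11999172293265245
[0.47440862 0.23742897 0.05193469]
16.5 [ 0.61360529 -0.71278938  0.77782518] [ 0.48259208 -0.1011906   0.25045237]
```

View pics/end.png

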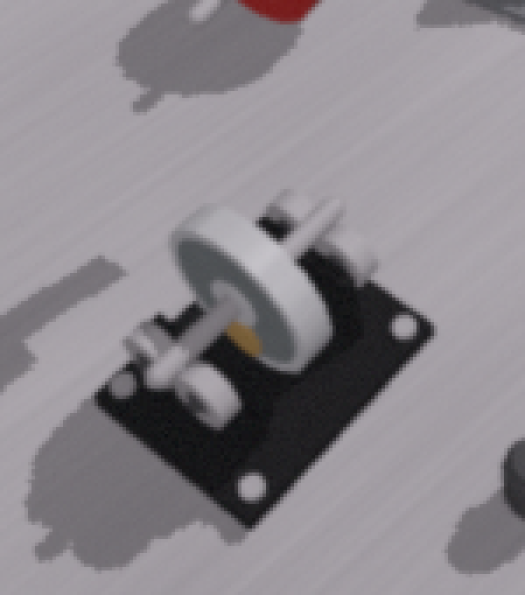

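The wheel lies on the rollers with the brass slug below the hub (243,340). One quick check of the slug's angle and stillness before handing in.

Run:
```python
from h import *
y=np.array([-.1294,.9916]); x=np.array([.9916,.1294])
for i in range(2):
    f=grab_frame("scene"); W=cloud(f); C=f["color"].astype(int)
    m=(C[...,0]-C[...,2]>35)&(np.hypot(W[...,0]-.565,W[...,1]+.272)<.06)&(W[...,2]<.16)
    p=W[m]; c=np.median(p,0); w=W[(np.hypot(W[...,0]-.565,W[...,1]+.272)<.06)&(W[...,2]>.1)&(W[...,2]<.16)]
    rim=np.percentile(w[:,:2]@x,[2,98]).mean()
    lo,hi=np.percentile(p[:,:2]@x,[3,97]); print(m.sum(),c,"slug across",lo-rim,c[:2]@x-rim,hi-rim,"z",np.percentile(p[:,2],[3,97]))
print(arm.sense()["clock"])
```

```text
53 [ 0.56778085 -0.28144451  0.04638923] slug across -0.01245365417505917 -0.00127844348390882 0.007401595957892471 z [0.03457165 0.05815567]
53 [ 0.56820278 -0.28118235  0.04620194] slug across -0.011491722247362945 -0.00045850885312881395 0.007958964212709585 z [0.03423913 0.0571328 ]
16.6
```

The slug centre is about 30 mm below the axis and within 1–2 mm sideways, and it is not moving.

```bash
python3 -c "
from station import arm
print(arm.close_job())"
```

```text
the job is handed in; nothing more can be done
None
```

The flywheel is resting on the stand's rollers, released, with its brass slug at the bottom (within about 3 degrees by camera), the plain wheel was left where it was, and the job was handed in at about 17 s (no verdict was returned).

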